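Open the nozzle drawer and hold its dust cover up

TASK

Pull the drawer of the low steel cabinet out to its stop, then take the knob on the dust cover inside it and raise the cover. The cover falls shut by itself, so hold it open at 60 degrees, still gripped or propped by the fingers alone, with the drawer staying fully out: the job finishes while you are holding it there. Leave the loose things on the bench and on the cabinet where they are.

Things in the scene. Friction and masses are not known exactly. Their poses are not given: they have to be found in the camera images.
- cabinet: Low stainless-steel bench cabinet, fixed to the bench, 240 deep (its x) x 280 wide (y) x 130 high, holding one drawer. Origin: centre of its underside, on the bench top. Its x axis points away from the drawer's front, into the cabinet; z is up; it stands at a varying place and yaw. The carcass front edge lies at x = -120 mm. The drawer slides straight out along the cabinet's -x.
- drawer (a joint): How far the drawer is out, in m: 0 shut, 0.130 at its stop. It may start up to 30 mm ajar. It runs with about 5 N of friction and stays where it is left. Its aluminium front panel is 15 mm thick, 274 wide, from 14 to 118 mm above the bench; shut, the panel's back touches the carcass front edge.
- drawer_handle (a point): Middle of the drawer's bar handle: a horizontal steel bar 130 mm long and 12 mm thick running along the cabinet's y, its centre line 45 mm off the front panel's face (39 mm of free gap behind it), 92 mm above the bench and so 38 mm below the cabinet's top: it can be pinched from above. Moves with the drawer.
- cover (a joint): Opening angle of the dust cover, rad: 0 shut (level), 1.047 is 60 degrees, 1.4 its limit. Hinge axis: along the cabinet's y at the cover's rear edge, 67 mm above the bench, 115 mm behind the front panel's back (15 mm clear of the carcass with the drawer at its stop). The front edge rises and swings back towards the cabinet. No stay, no friction: let go at any angle, it falls shut.
- cover_knob (a point): Centre of the ball knob on the dust cover: a black ball 26 mm across on a stem 12 mm across, mid-width on the cover. The centre is 80 mm from the hinge axis towards the drawer front and 27 mm above it when shut (94 mm above the bench, 23 above the cover's top face, 35 behind the panel's back, 24 below the panel's top); it turns with the cover. Reachable only with the drawer out.
- cover_panel: The whole moving cover with its knob: an aluminium sheet 110 (cabinet x) x 232 (y) x 5 mm, its upper face 4 mm above the hinge axis when shut, about 0.2 to 0.45 kg. Origin: middle of its width, 80 mm from the hinge axis, under the knob, level with the axis when shut. Its axes are the cabinet's when shut and turn with it.
- jar: Bystander: closed white jar, 60 mm across, 85 high, on the bench to the left (+y of the cabinet) of the drawer's path. Origin: centre of its underside.
- ramekin: Bystander: open white ceramic cup, 80 mm across, 50 high, on the bench to the right of the drawer's path. Origin: centre of its underside.
- cutter: Bystander: steel ring cutter, 70 mm across, 35 high, standing on the bench to the left of the drawer's path, nearer the robot than the jar. Origin: centre of its underside.
- tin: Bystander: small metal tin, 52 mm across, 55 high, standing on the middle of the cabinet's top. Origin: centre of its underside.
- spatula: Bystander: kitchen spatula lying on the bench, right-hand side.
- spoon: Bystander: metal spoon lying on the bench, left-hand side.

How it is judged:
By the outcome, as a careful person would: the job done as asked, in the order asked, and still so for the second after the job is handed in, while the arm keeps its last pose, push and grip.
It also fails if it takes over 48 s, if anything falls off the work surface, if the arm or the gripper's body presses on something with over 40 N, if the wrist force passes 120 N, or if a joint passes its speed limit or range.

ROBOT

A 7-joint arm with a two-finger parallel gripper is mounted at the origin on the work surface. World frame = base frame: x ahead of the robot, y to its left, z up, the work surface at z = 0. Lengths are in m, angles in rad, forces in N, time in s.
With the tool pointing down it reaches from about 0.425 to 0.875 m from the base axis. Payload 4.7 kg.
Tool frame: the origin (TCP) lies between the finger pads; the fingertips stand r.tip_reach ahead of it and the grasp point (between the pads) is the TCP (r.tip_reach is the distance from the TCP to the fingertips, in m); z points along the fingers, y is the line along which they close (so a half turn about z gives the same grasp; the last joint's range is limited). The gripper opens to 87 mm and grips with 3 to 60 N. Pads are 19 mm wide; open, the fingers measure 117 mm over their backs; the gripper's body (75 mm by 190 mm) begins 51 mm behind the grasp point.
Start: joints at [1.307, 0.321, -0.07, 1.45, 0.023, 1.371, -0.057], TCP at [0.178, -0.625, 0.242] pointing down, gripper open.
Joint ranges: [-2.86, 2.86], [-0.3, 2.09], [-1.38, 1.24], [0.06, 2.45], [-1.56, 4.7], [0.09, 2.05], [-2.69, 2.69]. Speed limits (rad/s): [2.57, 2.57, 3.14, 3.14, 3.14, 3.14, 3.14].

INTERFACE

Orientations are given as a 3x3 rotation matrix whose columns are the frame's x, y, z axes.
In Python, from cell import r gives the robot as it stands. The module is installed in compiled form; this text tells all that it offers.
- The arm moves only by the tool drive_tool, never from a script. Its argument "steps" is a list of rows, each a list of 3 entries, a list of its own where there are three numbers: the shift along the world's x, y, z normalised to -1 to 1, where 1 is 0.05 m, then the turn, a rotation vector about the world's x, y, z normalised to -1 to 1, where 1 is pi/2 rad, then the opening, from 0 (shut) to 1 (fully open). In form: [[[dx, dy, dz], [wx, wy, wz], grip], ...]. A call has 1 to 5 rows; each row shifts and turns the commanded pose from where the row before left it; what a row does not reach is not made up. A row lasts 1/10 s, in which the tool goes at most 50 mm and 8.59 degrees, less where a joint would pass 70% of its speed; a pose out of reach is approached as far as the arm can. A call with a number of a shift or a turn outside -1 to 1 is refused whole. A call with a gripper value outside its range is refused whole. The fingers move at their own pace and stop on an object; "squeeze" is the grip in N (left out, the last holds). Time passes only in rows, so rows that do not move let the fingers close. It gives the time, the measured TCP pose, the force, the opening and the grip force at its end, in the units of the state.
- r.sense(): the state, without advancing time (a new reading comes with each control period).
- r.grab_frame(name): name is "side" or "top"; returns a dict with "img" (400x640x3 uint8, red, green, blue), "mtx" (3x3 intrinsics, pixels), "camera_from_world" (4x4, takes a point from world to camera coordinates). Camera axes: x right, y down, z forward; pixel columns grow to the right and rows downward; lengths in m; the calibration is good to about 2 mm. A picture is of the moment at which its call begins. There is no depth.
- r.sign_off(): hands the job in; it is judged then, once.
The state is a dict: "t": time; "q": joint angles; "dq": joint speeds; "tau": joint torques, N m; "position": TCP position; "tool_rot": TCP orientation; "ft_force": force on the tool from outside, world axes, zero at the start; "wrist_torque": the same for the moment, N m; "width": opening from 0.0 (shut) to 1.0 (fully open); "gripper_force": force on a finger pad.
Only numpy, scipy, OpenCV 4.12 (cv2) and the standard library are available. Lean on these libraries where they do the work, as an engineer would, in place of code of your own. Each camera call takes 0.05 s, during which the arm holds its last target. There are 200 camera calls.

## Working session

There is one attempt and no reset: what is moved stays moved. The work goes in short steps, Python scripts to look and compute and a tool call to move; the robot and the scene stay as the last step left them, time stands still between calls to the robot, and variables do not carry over. Pictures are saved under pics/ and viewed, at most 10 in all, crops included, and the job is handed in when it is done.

Besides the shell and the picture viewer there is one more tool, called after "Emit:" as a command line: name --argument value ..., lists and objects as JSON in quotes. drive_tool: Moves the arm, as the interface text tells. Its arguments: {"type":"object","properties":{"steps":{"type":"array"},"squeeze":{"type":"number"}},"required":["steps"]}

```bash
mkdir -p pics; python3 - <<'E'
from cell import r
import cv2,numpy as np
for n in("side","top"):
    f=r.grab_frame(n); cv2.imwrite(f"pics/{n}0.png",f["img"][:,:,::-1]); np.savez(f"{n}.npz",K=f["mtx"],T=f["camera_from_world"]); print(n,f["mtx"].round(1).tolist(),f["camera_from_world"].round(3).tolist())
s=r.sense(); print(s["t"],s["position"],s["tool_rot"].round(3) if hasattr(s["tool_rot"],'round') else s["tool_rot"],r.tip_reach,s["width"])
E
```

```text
side [[438.1, 0.0, 323.6], [0.0, 438.1, 195.5], [0.0, 0.0, 1.0]] [[0.972, -0.232, 0.015, -0.557], [-0.11, -0.515, -0.85, 0.164], [0.205, 0.825, -0.526, 1.013], [0.0, 0.0, 0.0, 1.0]]
top [[393.2, 0.0, 315.6], [0.0, 393.2, 197.5], [0.0, 0.0, 1.0]] [[0.016, -1.0, -0.014, 0.01], [-0.999, -0.015, -0.048, 0.546], [0.047, 0.015, -0.999, 1.196], [0.0, 0.0, 0.0, 1.0]]
0.1 [ 0.17809894 -0.62465392  0.24059163] [[ 0.962  0.274 -0.001]
 [ 0.274 -0.962  0.002]
 [-0.    -0.002 -1.   ]] 0.019 0.9989646949617609
```

View pics/side0.png

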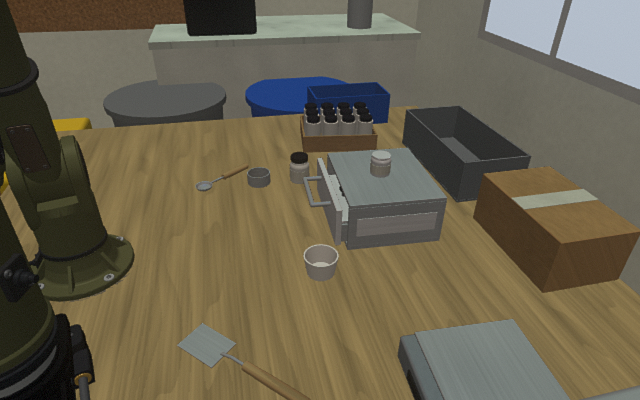

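View pics/top0.png

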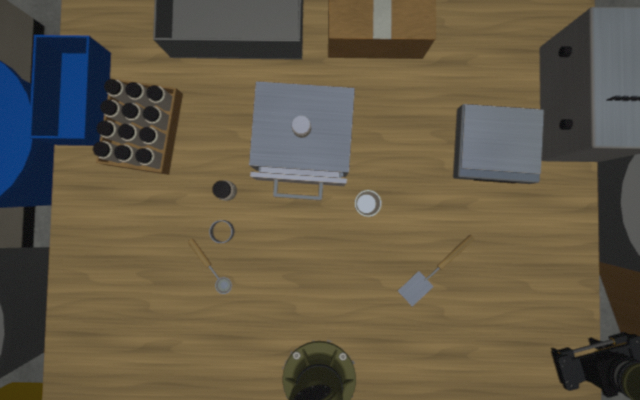

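The side view shows the cabinet at about (385,195) with its drawer slightly ajar and the handle at (315,190). In the top view the cabinet top spans (255,83)–(352,174), with the handle from (275,195) to (322,198). I'll zoom in to measure.

```bash
python3 - <<'E'
import cv2,numpy as np
a=cv2.imread("pics/top0.png")[70:220,205:395]; b=cv2.imread("pics/side0.png")[140:290,280:450]
cv2.imwrite("pics/topc.png",cv2.resize(a,None,fx=4,fy=4,interpolation=cv2.INTER_CUBIC))
E
```

```text
(no output)
```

View pics/topc.png

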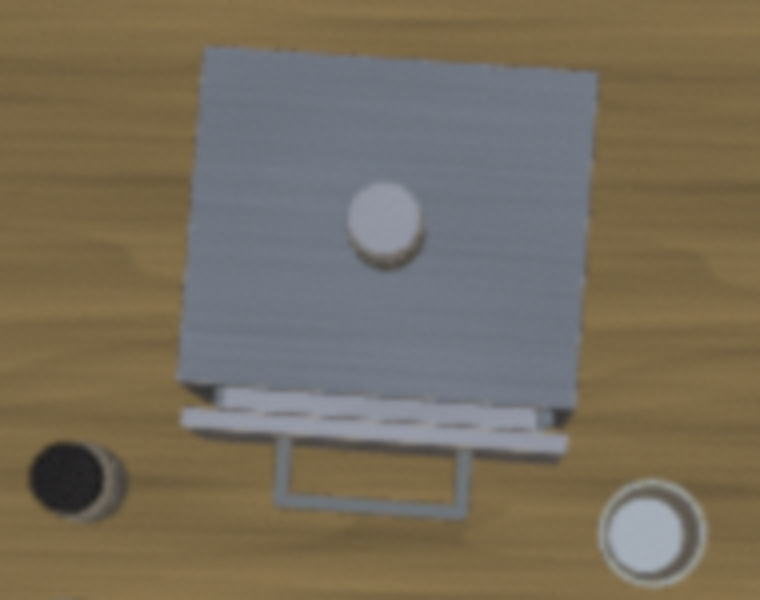

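The crop gives the cabinet top corners, the panel's top edges and the handle ends (277,500) and (467,514) in crop pixels. Next I'll fit the pose to these.

```bash
cat > h.py <<'E'
import numpy as np,cv2
from scipy.optimize import least_squares
C={n:np.load(f"{n}.npz") for n in("top","side")}
def proj(n,P):
    p=np.atleast_2d(P)@C[n]["T"][:3,:3].T+C[n]["T"][:3,3]; p=p@C[n]["K"].T; return p[:,:2]/p[:,2:]
def c2w(p,P):
    c,s=np.cos(p[2]),np.sin(p[2]); P=np.atleast_2d(P); return np.c_[p[0]+c*P[:,0]-s*P[:,1],p[1]+s*P[:,0]+c*P[:,1],P[:,2]]
E
python3 - <<'E'
from h import *
px=np.array([[204,47],[597,72],[178,381],[575,409],[181,410],[566,436],[277,500],[467,514]])/4-.375+[205,70]
def M(d): return np.array([[.12,.14,.13],[.12,-.14,.13],[-.12,.14,.13],[-.12,-.14,.13],[-.12-d,.137,.118],[-.12-d,-.137,.118],[-.18-d,.065,.098],[-.18-d,-.065,.098]])
f=lambda p:(proj("top",c2w(p,M(p[3])))-px).ravel()
s=least_squares(f,[.7,0,0,.02],loss='soft_l1'); p=s.x; print(p, f(p).round(1))
np.save("p.npy",p)
print("handle now/out",c2w(p,[[-.18-p[3],0,.092],[-.31,0,.092]]).round(4))
print("knob out",c2w(p,[[-.215,0,.094]]),"hinge",c2w(p,[-.135,0,.067]))
print("x axis",np.cos(p[2]),np.sin(p[2]))
a=c2w(p,M(p[3])); print(proj("side",a).round(0).tolist())
E
```

```text
[ 0.74018549  0.05948455 -0.05461162  0.01670246] [-0.4 -0.5  0.4 -0.3 -0.6  0.4  0.2  0.3  0.  -0.4  0.7 -0.2  0.7  0.5
 -1.6  0.1]
handle now/out [[0.5438 0.0702 0.092 ]
 [0.4306 0.0764 0.092 ]]
knob out [[0.52550602 0.07122021 0.094     ]] hinge [[0.60538675 0.06685346 0.067     ]]
x axis 0.99850915615324 -0.054584476530829776
[[407.0, 147.0], [447.0, 197.0], [326.0, 153.0], [349.0, 206.0], [321.0, 157.0], [341.0, 210.0], [303.0, 177.0], [311.0, 203.0]]
```

Fit residual is under 1 px, with the drawer about 17 mm ajar. I'll hook the handle with the fingers in the gap behind the bar, closing line along cabinet y. That orientation also suits the knob.

Emit:
drive_tool --steps '[[[0.39, 0.694, -0.04], [0, 0, -0.0106], 0.3], [[0.39, 0.694, -0.04], [0, 0, -0.0106], 0.3], [[0.39, 0.694, -0.04], [0, 0, -0.0106], 0.3], [[0.39, 0.694, -0.04], [0, 0, -0.0106], 0.3], [[0.39, 0.694, -0.04], [0, 0, -0.0106], 0.3]]' --squeeze 15

```text
t: 0.6
position: [0.2762, -0.4498, 0.231]
tool_rot: [[0.981, 0.193, -0.0], [0.193, -0.981, 0.001], [-0.0, -0.001, -1.0]]
ft_force: [0.0, 0.8, 0.4]
width: 0.627
gripper_force: 0.0
```

Emit:
drive_tool --steps '[[[0.39, 0.694, -0.04], [0, 0, -0.0106], 0.3], [[0.39, 0.694, -0.04], [0, 0, -0.0106], 0.3], [[0.39, 0.694, -0.04], [0, 0, -0.0106], 0.3], [[0.39, 0.694, -0.04], [0, 0, -0.0106], 0.3], [[0.39, 0.694, -0.04], [0, 0, -0.0106], 0.3]]'

```text
t: 1.1
position: [0.3736, -0.2764, 0.2213]
tool_rot: [[0.994, 0.11, -0.0], [0.11, -0.994, -0.0], [-0.0, 0.0, -1.0]]
ft_force: [0.2, 0.6, -0.2]
width: 0.307
gripper_force: 0.0
```

Emit:
drive_tool --steps '[[[0.39, 0.694, -0.04], [0, 0, -0.0106], 0.3], [[0.39, 0.694, -0.04], [0, 0, -0.0106], 0.3], [[0.39, 0.694, -0.04], [0, 0, -0.0106], 0.3], [[0.39, 0.694, -0.04], [0, 0, -0.0106], 0.3], [[0.39, 0.694, -0.04], [0, 0, -0.0106], 0.3]]'

```text
t: 1.6
position: [0.471, -0.1031, 0.2113]
tool_rot: [[1.0, 0.027, -0.0], [0.027, -1.0, -0.0], [-0.0, 0.0, -1.0]]
ft_force: [-0.3, -0.0, -0.0]
width: 0.298
gripper_force: 0.0
```

Emit:
drive_tool --steps '[[[0.39, 0.694, -0.04], [0, 0, -0.0106], 0.3], [[0.39, 0.694, -0.04], [0, 0, -0.0106], 0.3], [[0.39, 0.694, -0.04], [0, 0, -0.0106], 0.3], [[0.39, 0.694, -0.04], [0, 0, -0.0106], 0.3], [[0.39, 0.694, -0.04], [0, 0, -0.0106], 0.3]]'

```text
t: 2.1
position: [0.5686, 0.07, 0.2011]
tool_rot: [[0.998, -0.056, -0.001], [-0.056, -0.998, -0.0], [-0.001, 0.0, -1.0]]
ft_force: [1.3, -0.6, 0.3]
width: 0.302
gripper_force: 0.0
```

Emit:
drive_tool --steps '[[[0, 0, 0], [0, 0, 0], 0.3]]'

```text
t: 2.2
position: [0.5687, 0.0758, 0.2009]
tool_rot: [[0.999, -0.047, -0.0], [-0.047, -0.999, 0.005], [-0.001, -0.005, -1.0]]
ft_force: [0.2, 0.6, 0.6]
width: 0.3
gripper_force: 0.0
```

Emit:
drive_tool --steps '[[[0, 0, -0.4], [0, 0, 0], 0.3], [[0, 0, -0.4], [0, 0, 0], 0.3], [[0, 0, -0.3], [0, 0, 0], 0.3], [[0, 0, 0], [0, 0, 0], 0.3]]'

```text
t: 2.6
position: [0.5664, 0.068, 0.1441]
tool_rot: [[0.998, -0.056, -0.005], [-0.056, -0.998, -0.001], [-0.005, 0.001, -1.0]]
ft_force: [-0.1, -0.6, -1.1]
width: 0.302
gripper_force: 0.0
```

```bash
python3 - <<'E'
from cell import r
import cv2,numpy as np
a=r.grab_frame("top")["img"][70:220,205:395,::-1]; b=r.grab_frame("side")["img"][90:240,230:420,::-1]
cv2.imwrite("pics/c1.png",cv2.resize(np.vstack([a,b]),None,fx=2,fy=2,interpolation=cv2.INTER_CUBIC)); s=r.sense(); print(s["position"],s["ft_force"])
E
```

```text
[0.56818464 0.06857658 0.1467    ] [ 0.356594   -0.31331028 -0.29110109]
```

View pics/c1.png

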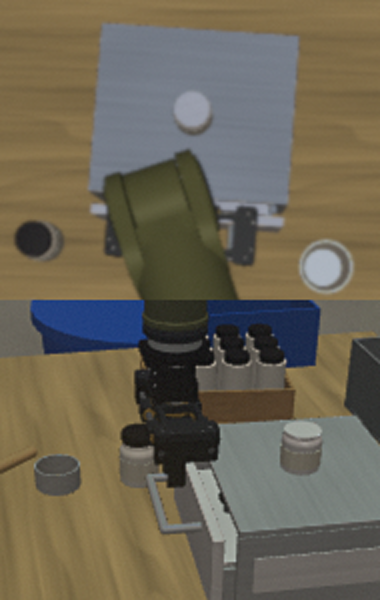

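The picture shows the fingers above the gap between the handle bar and the panel (crop about (175,480)). I'll descend, then pull along cabinet −x.

Emit:
drive_tool --steps '[[[0, 0, -0.4], [0, 0, 0], 0.3], [[0, 0, -0.4], [0, 0, 0], 0.3], [[0, 0, -0.28], [0, 0, 0], 0.3], [[0, 0, 0], [0, 0, 0], 0.3]]'

```text
t: 3.1
position: [0.5673, 0.0685, 0.0914]
tool_rot: [[0.998, -0.055, -0.003], [-0.055, -0.998, -0.0], [-0.003, 0.0, -1.0]]
ft_force: [0.4, 0.6, -0.5]
width: 0.303
gripper_force: 0.0
```

Emit:
drive_tool --steps '[[[-0.1, 0.005, 0], [0, 0, 0], 0.3], [[-0.2, 0.01, 0], [0, 0, 0], 0.3], [[-0.3, 0.016, 0], [0, 0, 0], 0.3], [[-0.3, 0.016, 0], [0, 0, 0], 0.3], [[-0.3, 0.016, 0], [0, 0, 0], 0.3]]'

```text
t: 3.6
position: [0.5104, 0.0722, 0.0943]
tool_rot: [[0.998, -0.055, 0.007], [-0.055, -0.998, 0.0], [0.007, -0.001, -1.0]]
ft_force: [6.3, 0.1, -4.2]
width: 0.301
gripper_force: 2.9
```

Emit:
drive_tool --steps '[[[-0.3, 0.016, 0], [0, 0, 0], 0.3], [[-0.3, 0.016, 0], [0, 0, 0], 0.3], [[-0.2, 0.01, 0], [0, 0, 0], 0.3], [[-0.15, 0.008, 0], [0, 0, 0], 0.3], [[-0.1, 0.005, 0], [0, 0, 0], 0.3]]'

```text
t: 4.1
position: [0.4572, 0.0752, 0.0941]
tool_rot: [[0.998, -0.055, 0.005], [-0.055, -0.998, -0.0], [0.005, -0.0, -1.0]]
ft_force: [5.9, 1.4, 0.5]
width: 0.304
gripper_force: 2.7
```

Emit:
drive_tool --steps '[[[-0.1, 0.005, 0], [0, 0, 0], 0.3], [[-0.1, 0.005, 0], [0, 0, 0], 0.3]]'

```text
t: 4.3
position: [0.4483, 0.0757, 0.0942]
tool_rot: [[0.998, -0.055, 0.006], [-0.055, -0.998, 0.0], [0.006, -0.001, -1.0]]
ft_force: [15.6, 0.5, -4.0]
width: 0.296
gripper_force: 8.4
```

Emit:
drive_tool --steps '[[[-0.06, 0.003, 0], [0, 0, 0], 0.3], [[0, 0, 0], [0, 0, 0], 0.3]]'

```text
t: 4.5
position: [0.4482, 0.0757, 0.0945]
tool_rot: [[0.998, -0.055, 0.013], [-0.055, -0.998, 0.001], [0.013, -0.002, -1.0]]
ft_force: [16.1, 0.9, -9.6]
width: 0.303
gripper_force: 7.6
```

Emit:
drive_tool --steps '[[[-0.06, 0.003, 0], [0, 0, 0], 0.3], [[0, 0, 0], [0, 0, 0], 0.3]]'

```text
t: 4.7
position: [0.448, 0.0757, 0.0947]
tool_rot: [[0.998, -0.056, 0.019], [-0.056, -0.998, 0.002], [0.019, -0.003, -1.0]]
ft_force: [24.3, -0.2, -16.8]
width: 0.303
gripper_force: 11.5
```

The drawer is at its stop: the position hasn't changed while the force rises. I'll back off into the gap and lift out.

Emit:
drive_tool --steps '[[[0.17, -0.009, 0], [0, 0, 0], 0.3], [[0.17, -0.009, 0], [0, 0, 0], 0.3], [[0, 0, 0.3], [0, 0, 0], 0.3], [[0, 0, 0.6], [0, 0, 0], 0.3], [[0, 0, 0.6], [0, 0, 0], 0.5]]'

```text
t: 5.2
position: [0.4551, 0.0748, 0.1676]
tool_rot: [[0.998, -0.055, -0.005], [-0.055, -0.999, 0.0], [-0.005, -0.0, -1.0]]
ft_force: [-0.4, 0.8, 0.3]
width: 0.34
gripper_force: 0.0
```

Emit:
drive_tool --steps '[[[0.3, -0.016, 0.5], [0, 0, 0], 0.7], [[0.5, -0.027, 0.2], [0, 0, 0], 0.8], [[0.4, -0.022, 0], [0, 0, 0], 0.8], [[0.2, 0, 0], [0, 0, 0], 0.8], [[0, 0, 0], [0, 0, 0], 0.8]]'

```text
t: 5.7
position: [0.5265, 0.0716, 0.2017]
tool_rot: [[0.998, -0.055, -0.003], [-0.055, -0.998, 0.001], [-0.003, -0.001, -1.0]]
ft_force: [-0.1, 0.4, 0.1]
width: 0.749
gripper_force: 0.0
```

```bash
python3 - <<'E'
from cell import r
import cv2,numpy as np
a=r.grab_frame("top")["img"][100:250,225:415,::-1]; b=r.grab_frame("side")["img"][90:240,230:420,::-1]
cv2.imwrite("pics/c2.png",cv2.resize(np.hstack([a,b]),None,fx=2.1,fy=3,interpolation=cv2.INTER_CUBIC)); s=r.sense(); print(s["position"],s["ft_force"])
E
```

```text
[0.52534413 0.07185046 0.20172707] [ 0.11396383  0.71932009 -0.16022453]
```

View pics/c2.png

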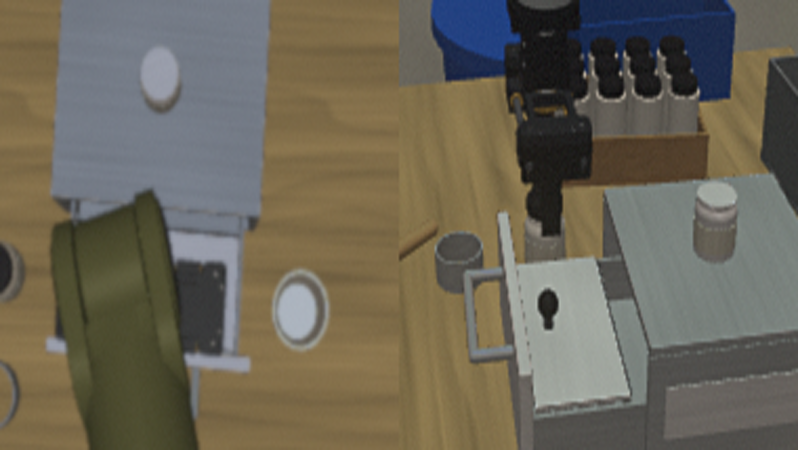

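The drawer is out, the cover is shut and the knob is visible at crop (547,303), about side pixel (300.5,191). I'll check that against the prediction and work out the arc.

```bash
python3 - <<'E'
from h import *
p=np.load("p.npy"); K=c2w(p,[[-.215,0,.094],[-.225,0,.094],[-.215,.01,.094]]); print(K.round(4),proj("side",K).round(1))
for a in range(0,66,10):
    t=np.radians(a); print(a,c2w(p,[-.135-.08*np.cos(t)+.027*np.sin(t),0,.067+.08*np.sin(t)+.027*np.cos(t)]).round(4))
E
```

```text
[[0.5255 0.0712 0.094 ]
 [0.5155 0.0718 0.094 ]
 [0.5261 0.0812 0.094 ]] [[299.9 191.4]
 [296.1 191.7]
 [299.4 189.4]]
0 [[0.5255 0.0712 0.094 ]]
10 [[0.5314 0.0709 0.1075]]
20 [[0.5395 0.0705 0.1197]]
30 [[0.5497 0.0699 0.1304]]
40 [[0.5615 0.0693 0.1391]]
50 [[0.5747 0.0685 0.1456]]
60 [[0.5888 0.0678 0.1498]]
```

Prediction and image agree within 1 px. I'll descend over the knob with TCP z near 0.096, then grip.

Emit:
drive_tool --steps '[[[0, 0, -0.5], [0, 0, 0], 0.8], [[0, 0, -0.6], [0, 0, 0], 0.8], [[0, 0, -0.6], [0, 0, 0], 0.8], [[0, 0, -0.42], [0, 0, 0], 0.8], [[0, 0, 0], [0, 0, 0], 0.8]]'

```text
t: 6.3
position: [0.523, 0.071, 0.0936]
tool_rot: [[0.998, -0.054, -0.007], [-0.054, -0.999, -0.001], [-0.007, 0.001, -1.0]]
ft_force: [-0.5, 0.5, 0.5]
width: 0.802
gripper_force: 0.0
```

Emit:
drive_tool --steps '[[[0, 0, 0], [0, 0, 0], 0.1], [[0, 0, 0], [0, 0, 0], 0.1], [[0, 0, 0], [0, 0, 0], 0.1], [[0, 0, 0], [0, 0, 0], 0.1], [[0, 0, 0], [0, 0, 0], 0.1]]' --squeeze 20

```text
t: 6.8
position: [0.5271, 0.0714, 0.0972]
tool_rot: [[0.998, -0.055, 0.001], [-0.055, -0.998, -0.0], [0.001, 0.0, -1.0]]
ft_force: [0.2, -0.5, -0.8]
width: 0.43
gripper_force: 0.0
```

Emit:
drive_tool --steps '[[[0, 0, 0], [0, 0, 0], 0.1], [[0, 0, 0], [0, 0, 0], 0.1], [[0, 0, 0], [0, 0, 0], 0.1]]'

```text
t: 7.1
position: [0.5269, 0.0722, 0.0967]
tool_rot: [[0.999, -0.055, 0.0], [-0.055, -0.999, 0.001], [0.0, -0.001, -1.0]]
ft_force: [0.2, 1.3, 1.0]
width: 0.285
gripper_force: 20.0
```

Gripped at the ball's width. I'll start the arc at about 5° per row.

Emit:
drive_tool --steps '[[[0.045, -0.003, 0.138], [0, 0, 0], 0.1], [[0.06, -0.003, 0.132], [0, 0, 0], 0.1], [[0.07, -0.004, 0.126], [0, 0, 0], 0.1], [[0.08, -0.004, 0.118], [0, 0, 0], 0.1], [[0, 0, 0], [0, 0, 0], 0.1]]'

```text
t: 7.6
position: [0.5403, 0.0714, 0.1231]
tool_rot: [[0.998, -0.055, 0.001], [-0.055, -0.998, 0.001], [0.001, -0.001, -1.0]]
ft_force: [2.1, 3.9, -5.7]
width: 0.284
gripper_force: 20.0
```

Emit:
drive_tool --steps '[[[0.095, -0.006, 0.111], [0, 0, 0], 0.1], [[0.102, -0.006, 0.103], [0, 0, 0], 0.1], [[0.112, -0.006, 0.092], [0, 0, 0], 0.1], [[0.118, -0.006, 0.082], [0, 0, 0], 0.1], [[0, 0, 0], [0, 0, 0], 0.1]]'

```text
t: 8.1
position: [0.5612, 0.0702, 0.1423]
tool_rot: [[0.998, -0.055, -0.0], [-0.055, -0.998, 0.001], [-0.0, -0.001, -1.0]]
ft_force: [-0.9, 4.4, -2.8]
width: 0.288
gripper_force: 20.0
```

Emit:
drive_tool --steps '[[[0.13, -0.007, 0.07], [0, 0, 0], 0.1], [[0.133, -0.007, 0.06], [0, 0, 0], 0.1], [[0.138, -0.007, 0.048], [0, 0, 0], 0.1], [[0.14, -0.007, 0.036], [0, 0, 0], 0.1], [[0, 0, 0], [0, 0, 0], 0.1]]'

```text
t: 8.6
position: [0.5884, 0.0687, 0.1532]
tool_rot: [[0.998, -0.055, 0.0], [-0.055, -0.998, 0.001], [0.0, -0.001, -1.0]]
ft_force: [-1.5, 4.2, 2.3]
width: 0.281
gripper_force: 20.0
```

```bash
python3 - <<'E'
from cell import r
import cv2,numpy as np
b=r.grab_frame("side")["img"][110:250,270:450,::-1]
cv2.imwrite("pics/c3.png",cv2.resize(b,None,fx=4,fy=4,interpolation=cv2.INTER_CUBIC)); s=r.sense(); print(s["position"],s["ft_force"],s["width"])
from h import *
p=np.load("p.npy")
for a in (55,60,65):
    t=np.radians(a); c,s=np.cos(t),np.sin(t)
    L=lambda u,v,y:c2w(p,[-.135-u*c+v*s,y,.067+u*s+v*c])
    print(a,[((proj("side",L(*k))[0]-[270,110])*4).round(0).tolist() for k in((.11,.004,-.116),(.11,.004,.116),(.0,.004,-.116))])
print("panel top out",((proj("side",c2w(p,[[-.265,-.137,.118],[-.265,.137,.118],[-.25,-.137,.118]]))-[270,110])*4).round(0).tolist())
E
```

```text
[0.58793719 0.0687389  0.15304622] [-3.164294    4.12292351  2.55549368] 0.277766869938325
55 [[180.0, 329.0], [125.0, 154.0], [283.0, 448.0]]
60 [[195.0, 320.0], [137.0, 147.0], [283.0, 448.0]]
65 [[210.0, 313.0], [149.0, 141.0], [283.0, 448.0]]
panel top out [[64.0, 420.0], [22.0, 201.0], [90.0, 418.0]]
```

View pics/c3.png

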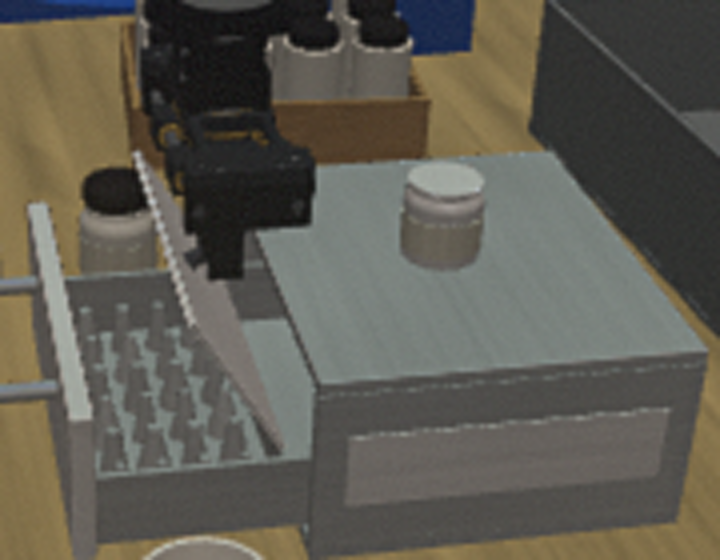

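The cover is at about 59–60° (front corner at (193,323), predicted (195,320) for 60°), still gripped, and the panel edge is at (90,418) as predicted for the stop. I'll nudge 1 mm, then compare the handle patch with the earlier image for any drawer slip.

Emit:
drive_tool --steps '[[[0.02, -0.001, 0.004], [0, 0, 0], 0.1], [[0, 0, 0], [0, 0, 0], 0.1], [[0, 0, 0], [0, 0, 0], 0.1], [[0, 0, 0], [0, 0, 0], 0.1]]'

```text
t: 9.05
position: [0.5884, 0.0687, 0.1532]
tool_rot: [[0.999, -0.055, -0.0], [-0.055, -0.999, 0.0], [-0.0, -0.0, -1.0]]
ft_force: [-2.6, 4.7, 1.8]
width: 0.28
gripper_force: 20.0
```

```bash
python3 - <<'E'
from cell import r
import cv2,numpy as np
c=r.grab_frame("side")["img"][:,:,::-1].copy()
o=cv2.imread("pics/c2.png")[:,399:]; o=cv2.resize(o,(190,150),interpolation=cv2.INTER_AREA)
g=lambda i:cv2.cvtColor(i,cv2.COLOR_BGR2GRAY).astype(np.float32)
n=g(c)[90:240,230:420]; o=g(o)
def ecc(a,b):
    W=np.eye(2,3,dtype=np.float32)
    v,W=cv2.findTransformECC(a,b,W,cv2.MOTION_TRANSLATION,(3,100,1e-6),None,3); return v,W[:,2]
for nm,(y0,y1,x0,x1) in {"handle":(85,125,27,54),"panelbot":(110,140,40,62),"cabinet":(60,145,115,185)}.items():
    print(nm,ecc(o[y0:y1,x0:x1],n[y0:y1,x0:x1]))
s=r.sense(); print(s["t"],s["position"],s["ft_force"],s["width"],s["gripper_force"])
cv2.imwrite("pics/c4.png",cv2.resize(c[110:250,270:450],None,fx=4,fy=4,interpolation=cv2.INTER_CUBIC))
E
```

```text
handle (0.9991860213121774, array([-0.00037879, -0.01554264], dtype=float32))
panelbot (0.9842742553729912, array([-0.03728825,  0.05618173], dtype=float32))
cabinet (0.9289396604092697, array([1.2037714 , 0.14308807], dtype=float32))
9.1 [0.58841919 0.06870646 0.15313739] [-2.19345302  4.81791578  1.26705949] 0.2789625154334844 20.00019997358322
```

View pics/c4.png

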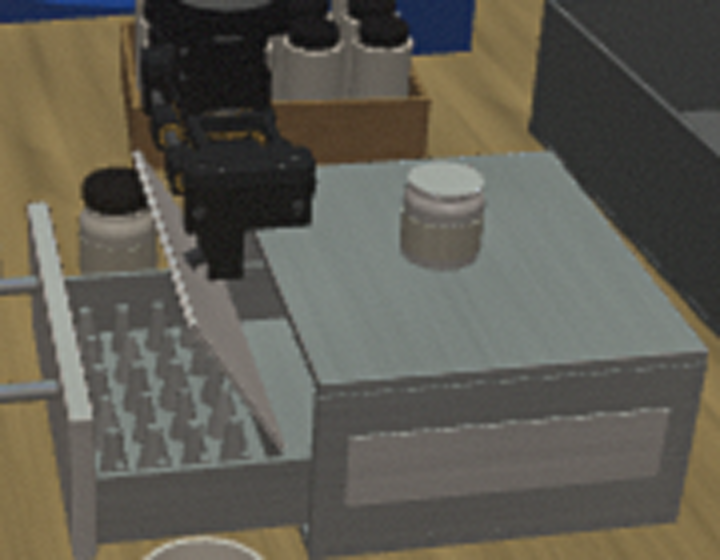

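The drawer hasn't moved (handle shift 0.00 px). The cover corner sits at (195,323), about 60°, and the grip is steady at 20 N. Handing in.

```bash
python3 -c "
from cell import r
print(r.sign_off())"
```

```text
the job is handed in; nothing more can be done
None
```

I pulled the drawer out to its stop, raised the cover by its knob to about 60° and handed the job in at about 9 s with the knob still gripped; the images showed the drawer still at its stop, and I saw no contact with the loose items.

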